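# Sort the groceries and the lid lifter on the kitchen island

## Task

Tidy the island before supper: stand the two small cans in the wooden tray and the two spice jars in the blue tray, one to a bay, and stand the teal lid lifter on its foot in the middle of the white plate. Set each thing down rather than dropping it, knock nothing over, leave the crock and the can opener where they are, and let go of everything at the end.

Things in the scene. Friction and masses are not known exactly. Their poses are not given: they have to be found in the camera images.
- can_red: closed small steel food can with a red label round it and a red printed disc on its top, 54 mm across, 89 mm tall, about 210 g, standing upright; origin at the centre of its underside, z up its axis (turn about z does not matter)
- can_green: closed small steel food can with a green label round it and a green printed disc on its top, 54 mm across, 89 mm tall, about 210 g, standing upright; origin at the centre of its underside, z up its axis (turn about z does not matter)
- jar_black: small filled spice jar, amber glass with a black cap; body 44 mm across and 60 mm tall, topped by a cap 43 mm across and 20 mm tall (80 mm in all), about 120 g, standing upright; origin at the centre of its underside, z up its axis (turn about z does not matter)
- jar_yellow: small filled spice jar, reddish-brown (paprika) with a yellow cap; body 44 mm across and 60 mm tall, topped by a cap 43 mm across and 20 mm tall (80 mm in all), about 120 g, standing upright; origin at the centre of its underside, z up its axis (turn about z does not matter)
- lifter: teal lid lifter moulded in stiff silicone, about 70 g: a foot 70 mm (along its x) by 36 mm (along its y) by 12 mm high, with an upright grip fin on the middle of it, 46 mm along x, 18 mm thick along y, reaching 58 mm above the underside; stands on its foot; origin at the centre of its underside, z up. Pinch the fin across its y
- can_tray: pale wooden open tray, fixed: 90 mm (its x) by 175 mm (its y), walls 30 mm high, walls and floor 5 mm thick, split by one 5 mm divider across its middle into two square bays, 80 mm along x by 80 mm along y inside, centred 42.5 mm either way from the middle along its y; origin at the centre of its underside, on the work surface, z up; inner floor 5 mm above it
- spice_tray: blue plastic open tray, fixed: 80 mm (its x) by 155 mm (its y), walls 30 mm high, walls and floor 5 mm thick, split by one 5 mm divider across its middle into two square bays, 70 mm along x by 70 mm along y inside, centred 37.5 mm either way from the middle along its y; origin at the centre of its underside, on the work surface, z up; inner floor 5 mm above it
- plate: round white melamine plate, fixed, 190 mm across, rim 16 mm high; the flat middle is 118 mm across and its upper face lies 5 mm above the underside; origin at the centre of its underside, on the work surface, z up
- crock: cream stoneware slow cooker crock, a bystander: round, open, 230 mm across the rim, 145 mm tall, with a short lug at either end of its x (260 mm over the lugs), 2.4 kg, loose; origin at the centre of its underside
- opener: black press-button electric can opener with a red button on top, a bystander: foot 130 by 110 mm, 212 mm tall, 1.3 kg, loose; origin at the centre of the foot's underside
Things that resemble listed ones, but are neither listed nor needed, are in the scene too. Leave any purple look-alike of the jar_black alone.

How it is judged (in metres and radians):
At the end, for the whole second after the job is handed in: Cans on the floor of the wooden tray, jars on that of the blue tray, one to a bay, upright within 0.1 rad; lifter on its foot (0.15 rad) on the plate, within 30 mm of its centre; all released and at rest; crock and opener within 20 mm of their starts (x of can_red in the frame of can_tray between -0.02 and 0.02 m and y of can_red in the frame of can_tray between -0.065 and 0.065 m and z of can_red in the frame of can_tray between 0 and 0.012 m and angle between each of can_red, can_green, jar_black, jar_yellow's own z axis and vertical below 0.1 rad and linear speed of each of can_red, can_green, jar_black, jar_yellow, lifter below 0.03 m/s and x of can_green in the frame of can_tray between -0.02 and 0.02 m and y of can_green in the frame of can_tray between -0.065 and 0.065 m and z of can_green in the frame of can_tray between 0 and 0.012 m and x of jar_black in the frame of spice_tray between -0.02 and 0.02 m and y of jar_black in the frame of spice_tray between -0.058 and 0.058 m and z of jar_black in the frame of spice_tray between 0 and 0.012 m and x of jar_yellow in the frame of spice_tray between -0.02 and 0.02 m and y of jar_yellow in the frame of spice_tray between -0.058 and 0.058 m and z of jar_yellow in the frame of spice_tray between 0 and 0.012 m and horizontal distance between lifter and plate below 0.03 m and angle between lifter's own z axis and vertical below 0.15 rad and z of lifter in the frame of plate between 0 and 0.014 m and distance of each of crock, opener from where it was at the start of the episode below 0.02 m); the robot touches nothing.
It fails at once if the crock or the can opener is pushed by more than 20 mm (distance of any of crock, opener from where it was at the start of the episode above 0.02 m).
It fails at once if a can or a jar is knocked over (tilted by more than 35 degrees) (angle between any of can_red, can_green, jar_black, jar_yellow's own z axis and vertical above 0.61 rad).
It fails at once if a can, a jar or the lid lifter is dropped into place instead of set down (faster than 0.6 m/s with its underside less than 30 mm above the work surface, over its tray or plate) ((linear speed of can_red above 0.6 m/s and height (world z) of can_red below 0.03 m and horizontal distance between can_red and can_tray below 0.09 m) or (linear speed of can_green above 0.6 m/s and height (world z) of can_green below 0.03 m and horizontal distance between can_green and can_tray below 0.09 m) or (linear speed of jar_black above 0.6 m/s and height (world z) of jar_black below 0.03 m and horizontal distance between jar_black and spice_tray below 0.09 m) or (linear speed of jar_yellow above 0.6 m/s and height (world z) of jar_yellow below 0.03 m and horizontal distance between jar_yellow and spice_tray below 0.09 m) or (linear speed of lifter above 0.6 m/s and height (world z) of lifter below 0.03 m and horizontal distance between lifter and plate below 0.09 m)).
It also fails if it takes over 136 s, if anything falls off the work surface, if the arm or the gripper's body presses on something with over 40 N, if the wrist force passes 120 N, or if a joint passes its speed limit or range.

## Robot

A 7-joint arm with a two-finger parallel gripper is mounted at the origin on the work surface. World frame = base frame: x ahead of the robot, y to its left, z up, the work surface at z = 0. Lengths are in mm, angles in rad, forces in N, time in s.
With the tool pointing down it reaches from about 400 to 850 mm from the base axis. Payload 6.9 kg.
Tool frame: the origin (TCP) lies midway between the tips of the shut fingers; the grasp point (between the pads) lies ctrl.pinch_z behind it (ctrl.pinch_z is the distance from the TCP to the grasp point, in mm); z points along the fingers, y is the line along which they close (so a half turn about z gives the same grasp; the last joint's range is limited). The gripper opens to 85 mm and grips with 20 to 120 N. Pads are 22 mm wide; open, the fingers measure 114 mm over their backs; the gripper's body (76 mm by 85 mm) begins 54 mm behind the grasp point. The pads swing forward as they close: fully open they stand 13 mm farther back than shut.
Start: joints at [-1.226, 0.507, -0.238, 1.5, 0.126, 1.149, -0.155], TCP at [148.463, 607.1, 231.275] pointing down, gripper open.
Joint ranges: [-3.08, 3.08], [-0.24, 2.05], [-1.43, 1.35], [0, 2.5], [-1.52, 4.66], [0.17, 1.96], [-2.89, 2.89]. Speed limits (rad/s): [2.39, 2.39, 3.14, 3.14, 3.14, 3.14, 3.14].

## Interface

Orientations are given as [roll, pitch, yaw] about the fixed x, y, z axes, in that order (R = Rz(yaw) Ry(pitch) Rx(roll)).
In Python, from cell import ctrl gives the robot as it stands.
- The arm moves only by the tool send_rows, never from a script. Its argument "rows" is a list that holds one entry, the list of rows, each a list of 7 numbers: the shift along the tool's x, y, z in m, then the turn, a rotation vector about the tool's x, y, z in degrees, then the finger opening in m, from 0 to 0.0854. A call has 1 to 20 rows; each row shifts and turns the commanded pose from where the row before left it, along the tool's axes as they then stand; what a row does not reach is not made up. A row lasts 1/10 s, in which the tool goes at most 50 mm and 8.59 degrees, less where a joint would pass 70% of its speed; a pose out of reach is approached as far as the arm can. A call is refused whole if a number of a shift passes 0.05 or a number of a turn 8.59, either way. A call with a gripper value outside its range is refused whole. The fingers move at their own pace and stop on an object; "newtons" is the grip in N (left out, the last holds). Time passes only in rows, so rows that do not move let the fingers close. It gives the time, the measured TCP pose, the force, the opening and the grip force at its end, in the units of the state.
- ctrl.get_obs(): the state, without advancing time (a new reading comes with each control period).
- ctrl.grab_frame(name): name is "side" or "top" or "wrist"; returns the picture (384x512x3 uint8, red, green, blue); there is no depth.
- ctrl.get_calibration(name): a dict with "intrinsics" (3x3 intrinsics, pixels), "R" (3x3) and "t" (3): a world point X has camera coordinates R X + t; the wrist camera has in their place "mount" (4x4, takes a point from camera to tool coordinates, whose origin is the TCP and whose axes are the flange's). Camera axes: x right, y down, z forward; pixel columns grow to the right and rows downward; lengths in mm; the calibration is good to about 2 mm. A picture is of the moment at which its call begins: read the wrist's pose just before it. get_calibration takes no time and is no camera call.
- ctrl.sign_off(): hands the job in; it is judged then, once.
The state is a dict: "t": time; "joints": joint angles; "qvel": joint speeds; "effort": joint torques, N m; "tool_pos": TCP position; "tool_rot": TCP orientation; "contact_force": force on the tool from outside, world axes, zero at the start; "torque": the same for the moment, N m; "opening": opening from 0.0 (shut) to 1.0 (fully open); "finger_force": force on a finger pad.
Only numpy, scipy, OpenCV 4.12 (cv2) and the standard library are available. Lean on these libraries where they do the work, as an engineer would, in place of code of your own. Each camera call takes 0.05 s, during which the arm holds its last target. There are 200 camera calls.

## Working session

There is one attempt and no reset: what is moved stays moved. The work goes in short steps, Python scripts to look and compute and a tool call to move; the robot and the scene stay as the last step left them, time stands still between calls to the robot, and variables do not carry over. Pictures are saved under pics/ and viewed, at most 15 in all, crops included, and the job is handed in when it is done.

Besides the shell and the picture viewer there is one more tool, called after "Emit:" as name(argument=value, ...) on one line, values as JSON. send_rows: Moves the arm, as the interface text tells. Its arguments: {"type":"object","properties":{"rows":{"type":"array","items":{"type":"array","items":{"type":"array","items":{"type":"number"}}}},"newtons":{"type":"number"}},"required":["rows"]}

```bash
mkdir -p pics; ls
python3 - <<'E'
from cell import ctrl
import cv2,numpy as np
np.set_printoptions(precision=3,suppress=True)
print(ctrl.get_obs(),ctrl.pinch_z)
for n in("top","side","wrist"):
    im=ctrl.grab_frame(n)[:,:,::-1]; cv2.imwrite(f"pics/{n}0.png",im); print(n,ctrl.get_calibration(n))
    if n!='wrist': cv2.imwrite(f"pics/{n}0b.png",cv2.resize(im,(800,600),interpolation=cv2.INTER_CUBIC))
E
```

```text
pics
{'t': 0.0, 'joints': array([-1.225,  0.508, -0.238,  1.501,  0.126,  1.149, -0.155]), 'qvel': array([ 0.001, -0.002,  0.   , -0.   , -0.001, -0.001,  0.003]), 'effort': array([ -0.001, -62.057,  -2.187, -24.966,   0.013,   0.012,   0.   ]), 'tool_pos': array([148.426, 606.596, 230.4  ]), 'tool_rot': array([-3.14 ,  0.   ,  2.902]), 'contact_force': array([ 0.25 ,  0.322, -0.406]), 'torque': array([ 0.043, -0.023,  0.051]), 'finger_force': 0.0, 'opening': 1.0056601309480566} 18.700000000000003
top {'intrinsics': array([[433.93 ,   0.   , 254.732],
       [  0.   , 433.93 , 192.701],
       [  0.   ,   0.   ,   1.   ]]), 'R': array([[-0.005, -1.   ,  0.004],
       [-0.984,  0.004, -0.175],
       [ 0.175, -0.005, -0.984]]), 't': array([-104.517,  518.742, 1235.835])}
side {'intrinsics': array([[365.6  ,   0.   , 256.891],
       [  0.   , 365.6  , 192.72 ],
       [  0.   ,   0.   ,   1.   ]]), 'R': array([[ 0.953, -0.302,  0.015],
       [-0.158, -0.537, -0.829],
       [ 0.259,  0.787, -0.56 ]]), 't': array([-519.004,   48.981,  968.065])}
wrist {'intrinsics': array([[311.323,   0.   , 255.296],
       [  0.   , 311.323, 192.13 ],
       [  0.   ,   0.   ,   1.   ]]), 'mount': array([[   0.001,   -0.947,   -0.322,   83.05 ],
       [   1.   ,    0.001,    0.002,   -0.013],
       [  -0.001,   -0.322,    0.947, -142.292],
       [   0.   ,    0.   ,    0.   ,    1.   ]])}
```

View pics/top0b.png

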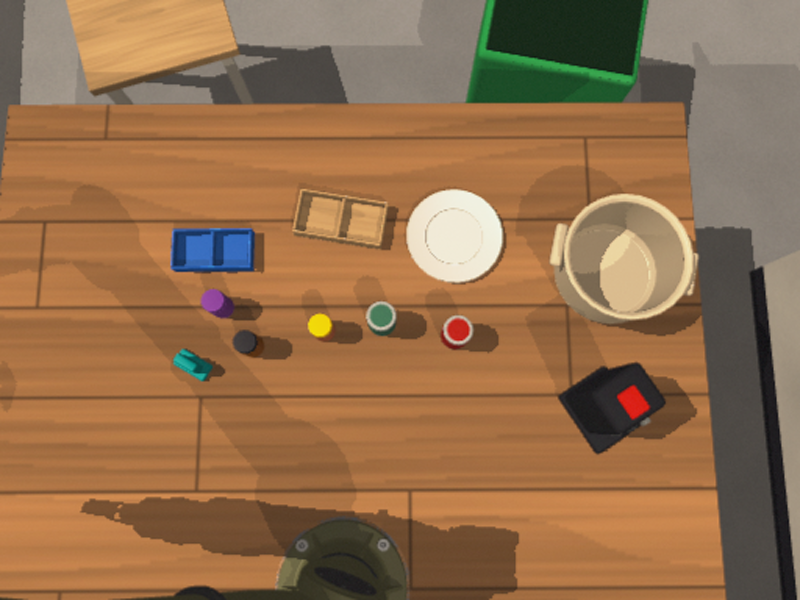

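View pics/side0b.png

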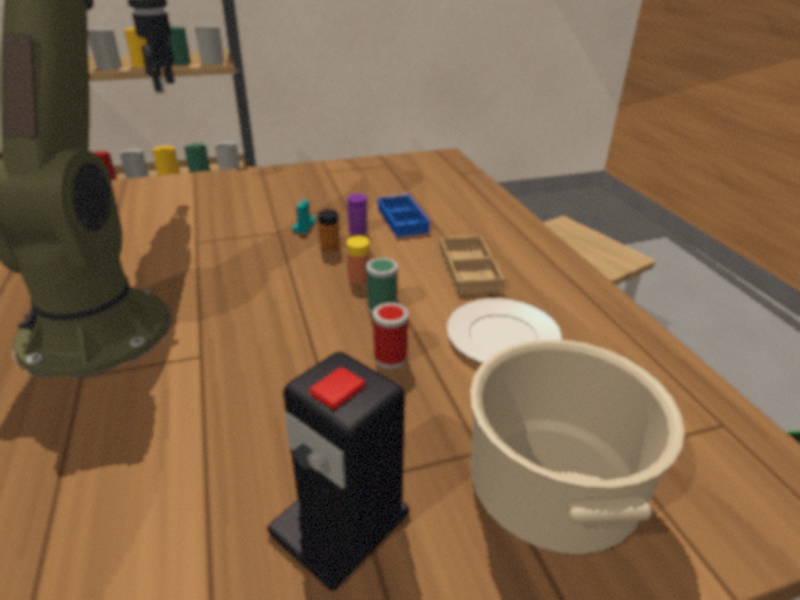

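The top view shows every item: blue tray (213,250), wooden tray (340,217), plate (455,236), purple decoy (216,303), black (245,342), yellow (320,326), green (381,317) and red (457,330) caps/lids, lifter (192,365). The side view agrees.

```bash
cat > h.py <<'E'
import cv2,numpy as np
from cell import ctrl
np.set_printoptions(precision=3,suppress=True)
def cam(n,obs=None):
    c=ctrl.get_calibration(n); K=c["intrinsics"]
    if n!="wrist": return K,c["R"],c["t"]
    from scipy.spatial.transform import Rotation as Ro
    T=np.eye(4);T[:3,:3]=Ro.from_euler('xyz',obs["tool_rot"]).as_matrix();T[:3,3]=obs["tool_pos"]
    W=np.linalg.inv(T@c["mount"]); return K,W[:3,:3],W[:3,3]
def ray(c,uv,z):
    K,R,t=c; uv=np.atleast_2d(uv).astype(float)
    d=(R.T@np.linalg.solve(K,np.c_[uv,np.ones(len(uv))].T)).T; C=-R.T@t
    return (C+d*((z-C[2])/d[:,2:]))[:,:2]
def blobs(hsv,lo,hi,roi,amin=30):
    m=cv2.inRange(hsv,np.array(lo),np.array(hi)); k=np.zeros_like(m); x0,y0,x1,y1=roi; k[y0:y1,x0:x1]=m[y0:y1,x0:x1]
    cs,_=cv2.findContours(k,cv2.RETR_EXTERNAL,cv2.CHAIN_APPROX_NONE)
    return sorted([c for c in cs if cv2.contourArea(c)>amin],key=cv2.contourArea,reverse=True)
E
python3 - <<'E'
from h import *
im=cv2.imread("pics/top0.png");hsv=cv2.cvtColor(im,cv2.COLOR_BGR2HSV);c=cam("top")
print("C",-c[1].T@c[2])
for n,lo,hi,roi,z in [("red",(0,190,90),(6,255,255),(270,190,320,230),89),("green",(60,60,40),(95,255,255),(225,185,265,220),89),
 ("yellow",(24,150,150),(34,255,255),(185,190,225,225),80),("black",(0,0,0),(180,255,45),(140,205,170,230),80),("purple",(125,100,50),(160,255,255),(115,180,160,210),80),
 ("lifter",(80,120,40),(98,255,255),(100,215,145,250),12),("blue",(105,120,40),(120,255,255),(100,140,170,180),30),("plate",(0,0,190),(180,45,255),(250,110,330,190),16)]:
    for b in blobs(hsv,lo,hi,roi)[:1]:
        p=ray(c,b[:,0],z).astype(np.float32); r=cv2.minAreaRect(p); print(n,cv2.contourArea(b),"centroid",p.mean(0),"circ",cv2.minEnclosingCircle(p),"rect",r)
v=lambda a,b,x,y:cv2.resize(im[y:b,x:a],None,fx=6,fy=6,interpolation=cv2.INTER_CUBIC)
cv2.imwrite("pics/wood.png",v(255,165,180,110))
cv2.imwrite("pics/lif.png",v(170,250,100,140))
print(hsv[139,208],hsv[125,208],hsv[120,208],hsv[165,208])
E
```

```text
C [ 293.411 -100.555 1308.091]
red 117.0 centroid [ 458.467 -214.978] circ ((458.07159423828125, -215.0153350830078), 18.71564292907715) rect ((457.47906494140625, -214.99078369140625), (34.158512115478516, 34.28065872192383), 89.7314224243164)
green 127.0 centroid [485.179 -74.892] circ ((484.96441650390625, -75.17166900634766), 19.300235748291016) rect ((485.37451171875, -74.73456573486328), (36.55865478515625, 36.34653091430664), 44.607421875)
yellow 142.0 centroid [469.701  38.188] circ ((468.9246826171875, 38.0161018371582), 20.80452537536621) rect ((469.9538879394531, 38.257667541503906), (39.00733184814453, 38.17445755004883), 45.124942779541016)
purple 237.5 centroid [509.924 226.066] circ ((508.9998474121094, 226.3617706298828), 31.55455780029297) rect ((509.8115234375, 225.8695068359375), (62.97905731201172, 40.16950225830078), 56.351890563964844)
lifter 244.5 centroid [403.264 285.922] circ ((403.66497802734375, 287.1304931640625), 37.45942306518555) rect ((404.45831298828125, 287.20111083984375), (72.63117980957031, 34.47345733642578), 59.59542465209961)
blue 1324.0 centroid [625.136 252.332] circ ((625.0565185546875, 252.45553588867188), 86.74058532714844) rect ((625.095703125, 252.77447509765625), (158.2322235107422, 84.24845886230469), 89.77233123779297)
plate 2653.5 centroid [ 655.312 -218.849] circ ((656.5847778320312, -218.30282592773438), 92.98706817626953) rect ((656.1649169921875, -218.2293243408203), (182.0919189453125, 181.44638061523438), 89.75312805175781)
[ 16 135 216] [ 16 127 114] [ 14 152 154] [ 14 157 187]
```

View pics/wood.png

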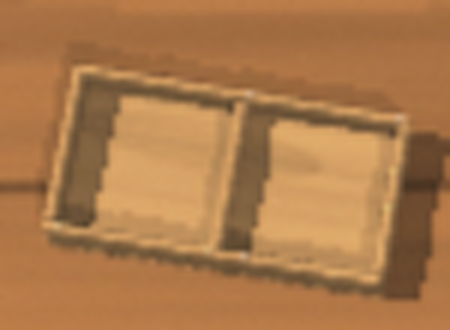

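View pics/lif.png

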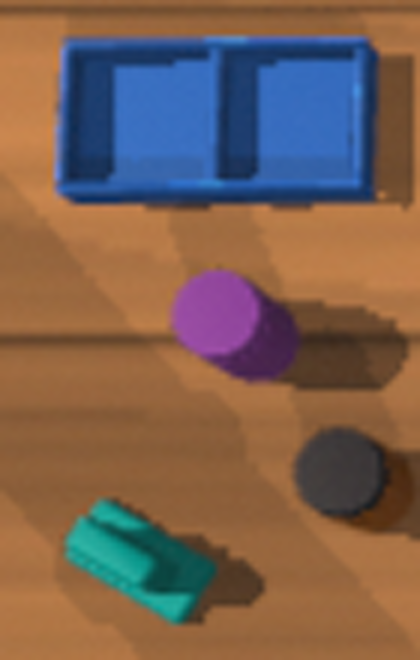

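The crops show the wooden tray's rim corners at (78,66),(408,116),(380,278),(45,222). The black cap is at (341,473) with r≈45, and the lifter foot runs from (85,530) to (195,600). I'll rotate so the fingers close along world x and move over the jars.

Emit:
send_rows(rows=[[[0,0,0,0,0,8.48,0.0854],[0,0,0,0,0,8.48,0.0854],[0,0,0,0,0,8.48,0.0854],[0,0,0,0,0,8.48,0.0854],[0,0,0,0,0,8.48,0.0854],[0,0,0,0,0,8.48,0.0854],[0,0,0,0,0,8.48,0.0854],[0,0,0,0,0,8.48,0.0854],[0,0,0,0,0,8.48,0.0854],[-0.034,0.025,0,0,0,0,0.0854],[-0.034,0.025,0,0,0,0,0.0854],[-0.034,0.025,0,0,0,0,0.0854],[-0.034,0.025,0,0,0,0,0.0854],[-0.034,0.025,0,0,0,0,0.0854],[-0.034,0.025,0,0,0,0,0.0854],[-0.034,0.025,0,0,0,0,0.0854],[-0.034,0.025,0,0,0,0,0.0854],[-0.034,0.025,0,0,0,0,0.0854],[-0.034,0.025,0,0,0,0,0.0854],[-0.034,0.025,0,0,0,0,0.0854]]])

```text
t: 2.15
tool_pos: [423.7, 231.3, 231.3]
tool_rot: [-3.142, -0.0, 1.57]
contact_force: [0.3, 0.7, 0.0]
opening: 1.0
finger_force: 0.0
```

Emit:
send_rows(rows=[[[0,0,0,0,0,0,0.0854],[0,0,0,0,0,0,0.0854],[0,0,0,0,0,0,0.0854]]])

```text
t: 2.45
tool_pos: [422.4, 233.7, 231.1]
tool_rot: [-3.141, -0.0, 1.571]
contact_force: [0.1, 0.6, -0.3]
opening: 0.999
finger_force: 0.0
```

Run:
```python
from h import *
c=cam("top")
f=lambda a,x,y:(np.array(a)-2.5)/6+[x,y]
w=ray(c,f([(78,66),(408,116),(380,278),(45,222)],180,110),30); r=cv2.minAreaRect(w.astype(np.float32)); print("wood",w,r)
print("black,purple",ray(c,f([(341,473),(217,313)],100,140),80))
o=ctrl.get_obs();print(o["tool_pos"],o["tool_rot"],o["joints"])
im=ctrl.grab_frame("wrist")[:,:,::-1];cv2.imwrite("pics/w1.png",im);np.save("w1.npy",[o],allow_pickle=True)
```

```text
wood [[747.648  83.215]
 [720.223 -86.175]
 [634.738 -71.804]
 [664.766  98.314]] ((692.432861328125, 5.7213134765625), (172.7481231689453, 86.68167114257812), 79.98981475830078)
black,purple [[439.197 172.952]
 [516.483 234.918]]
[422.359 233.748 231.076] [-3.141 -0.     1.571] [-0.733  0.291  0.235  1.866 -0.081  0.994 -0.463]
```

View pics/w1.png

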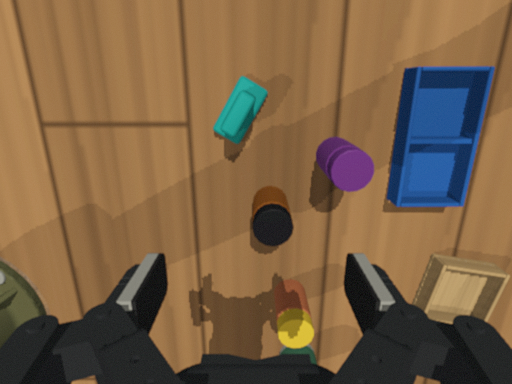

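The wrist view shows the black cap at (272,226), the yellow cap at (296,329), the lifter at (240,108) and the blue tray rim corners at (406,67),(494,67),(464,207),(388,204). I'll cross-check these against the top view.

Run:
```python
from h import *
o=np.load("w1.npy",allow_pickle=True)[0];c=cam("wrist",o)
im=cv2.imread("pics/w1.png");hsv=cv2.cvtColor(im,cv2.COLOR_BGR2HSV)
print("cap",ray(c,[(272,226),(296,329)],80),"blue",ray(c,[(406,67),(494,67),(464,207),(388,204)],30))
b=blobs(hsv,(80,120,40),(98,255,255),(190,60,290,160))[0]
for z in(0,12): print(z,cv2.minAreaRect(ray(c,b[:,0],z).astype(np.float32)))
cv2.imwrite("pics/l2.png",cv2.resize(im[65:155,195:295],None,fx=6,fy=6,interpolation=cv2.INTER_CUBIC))
```

```text
cap [[439.776 180.449]
 [470.285  48.544]] blue [[576.788 336.067]
 [667.001 336.196]
 [669.557 182.203]
 [579.072 185.875]]
0 ((404.15277099609375, 290.0988464355469), (70.22254943847656, 35.659385681152344), 59.78715896606445)
12 ((404.7359619140625, 290.95166015625), (67.96575164794922, 34.51336669921875), 59.78712463378906)
```

View pics/l2.png

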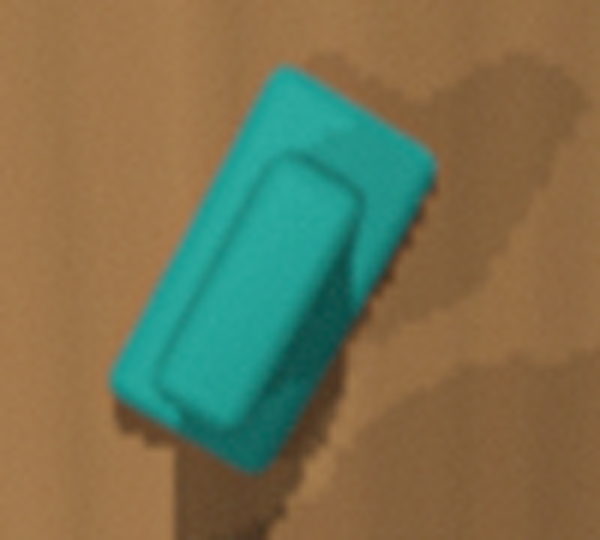

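The lifter crop shows the foot cleanly, with the fin top centred at (260,290). The wrist and top views differ by 4–10 mm in y, so I'll use the side view to settle it.

Run:
```python
from h import *
im=cv2.imread("pics/side0.png");hsv=cv2.cvtColor(im,cv2.COLOR_BGR2HSV);s=cam("side");t=cam("top")
o=np.load("w1.npy",allow_pickle=True)[0];w=cam("wrist",o)
for n,lo,hi,roi,z in [("yellowcap",(22,120,100),(34,255,255),(215,145,245,175),70),("greendisc",(60,60,40),(95,255,255),(232,163,258,178),89),("reddisc",(0,150,120),(8,255,255),(238,193,264,208),89)]:
    b=blobs(hsv,lo,hi,roi,5)[0];m=cv2.moments(b);u=np.array([m["m10"],m["m01"]])/m["m00"];print(n,u,cv2.boundingRect(b),ray(s,u,z))
# triangulate yellow cap middle, lifter
def tri(obs):
    A=np.zeros((3,3));v=np.zeros(3)
    for (K,R,t_),uv in obs:
        d=R.T@np.linalg.solve(K,[*uv,1.]);d/=np.linalg.norm(d);P=np.eye(3)-np.outer(d,d);A+=P;v+=P@(-R.T@t_)
    return np.linalg.solve(A,v)
print("wrist cam C",-w[1].T@w[2])
# wrist yellow mask and black
iw=cv2.imread("pics/w1.png");hw=cv2.cvtColor(iw,cv2.COLOR_BGR2HSV)
b=blobs(hw,(22,120,100),(34,255,255),(260,290,340,370),5)[0];print(cv2.boundingRect(b),cv2.minEnclosingCircle(b))
print("fin top",ray(w,(238.2,113.2),58),"purple",ray(w,(354,170),80))
it=cv2.imread("pics/top0.png")
fz=lambda a,x,y:(np.array(a)-2.5)/6+[x,y]
print("tri black",tri([(t,fz((341,473),100,140)),(w,(272,226))]),"tri purple",tri([(t,fz((217,313),100,140)),(w,(354,170))]))
```

```text
yellowcap [228.645 156.238] (222, 151, 14, 12) [[470.314  47.344]]
greendisc [244.174 169.435] (238, 167, 13, 6) [[484.57  -71.105]]
reddisc [249.656 199.532] (243, 196, 15, 8) [[ 458.25  -210.663]]
wrist cam C [422.301 316.635 373.391]
(278, 309, 36, 40) ((294.8333435058594, 328.6111145019531), 19.831634521484375)
fin top [[405.526 291.966]] purple [[518.333 240.19 ]]
tri black [440.458 175.383  69.096] tri purple [519.517 237.705  71.606]
```

Emit:
send_rows(rows=[[[-0.028,0.009,0.026,0,0,0,0.068],[-0.028,0.009,0.026,0,0,0,0.068],[0,0,0,0,0,0,0.068],[0,0,0,0,0,0,0.068],[0,0,0,0,0,0,0.068]]])

```text
t: 3.0
tool_pos: [440.9, 178.5, 179.8]
tool_rot: [3.141, -0.001, 1.572]
contact_force: [0.6, 0.3, 0.6]
opening: 0.797
finger_force: 0.0
```

```bash
cat >> h.py <<'E'
def shot(name):
    o=ctrl.get_obs(); im=ctrl.grab_frame("wrist")[:,:,::-1].copy(); cv2.imwrite(f"pics/{name}.png",im)
    return o,cam("wrist",o),im,cv2.cvtColor(im,cv2.COLOR_BGR2HSV)
E
python3 - <<'E'
from h import *
o,c,im,h=shot("b1"); print(o["tool_pos"],o["tool_rot"])
for b in blobs(h,(0,0,0),(180,255,60),(200,130,320,240),100):
    (u,r)=cv2.minEnclosingCircle(b);print(u,r,cv2.boundingRect(b),ray(c,u,80))
E
```

```text
[440.896 178.522 179.784] [ 3.141 -0.001  1.572]
(254.482177734375, 191.00779724121094) 26.19647979736328 (230, 165, 50, 53) [[440.438 180.532]]
```

View pics/b1.png

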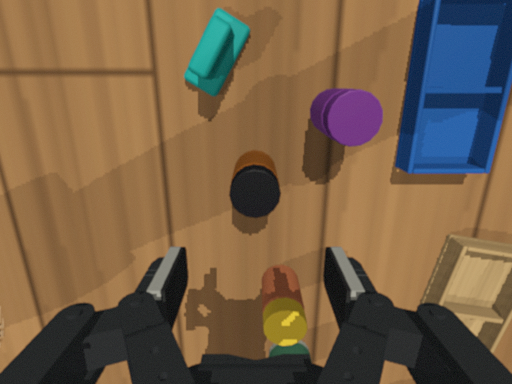

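The black cap sits at (255,190), giving (440.5,180). That agrees with the earlier wrist view, so I trust the wrist camera. Descending.

Emit:
send_rows(rows=[[[0.001,0,0.03,0,0,0,0.068],[0,0,0.03,0,0,0,0.068],[0,0,0.03,0,0,0,0.068],[0,0,0.03,0,0,0,0.068],[0,0,0.015,0,0,0,0.068],[0,0,0.012,0,0,0,0.068],[0,0,0,0,0,0,0.068],[0,0,0,0,0,0,0.068],[0,0,0,0,0,0,0.03],[0,0,0,0,0,0,0.03],[0,0,0,0,0,0,0.03],[0,0,0,0,0,0,0.03],[0,0,0,0,0,0,0.03],[0,0,0,0,0,0,0.03]]], newtons=35)

```text
t: 4.45
tool_pos: [441.5, 178.3, 33.4]
tool_rot: [3.14, -0.001, 1.57]
contact_force: [-0.9, 0.8, 5.8]
opening: 0.501
finger_force: 34.9
```

Emit:
send_rows(rows=[[[0,0,-0.01,0,0,0,0.03],[0,0,-0.03,0,0,0,0.03],[0,0,-0.04,0,0,0,0.03],[0,0,-0.04,0,0,0,0.03],[0,0.02,0,0,0,0,0.03],[0.015,0.028,0,0,0,0,0.03],[0.025,0.03,0,0,0,0,0.03],[0.025,0.03,0,0,0,0,0.03],[0.02,0.03,0,0,0,0,0.03],[0.015,0.025,0,0,0,0,0.03],[0.01,0.02,0,0,0,0,0.03],[0,0,0,0,0,0,0.03],[0,0,0,0,0,0,0.03],[0,0,0,0,0,0,0.03]]])

```text
t: 5.85
tool_pos: [623.3, 286.9, 152.7]
tool_rot: [-3.141, 0.0, 1.569]
contact_force: [-1.1, -0.6, -1.7]
opening: 0.504
finger_force: 36.2
```

Run:
```python
from h import *
o,c,im,h=shot("b2"); print(o["tool_pos"],o["tool_rot"],o["opening"])
b=blobs(h,(105,120,40),(120,255,255),(100,0,512,384),300)
for q in b:
  for z in(0,30): print(z,cv2.minAreaRect(ray(c,q[:,0],z).astype(np.float32)))
```

```text
[623.297 286.937 152.697] [-3.141  0.     1.569] 0.5038942671329896
0 ((629.335205078125, 270.2519226074219), (86.88671112060547, 131.61936950683594), 0.25360390543937683)
30 ((628.7274169921875, 280.3899230957031), (78.0493392944336, 118.23209381103516), 0.25357696413993835)
```

View pics/b2.png

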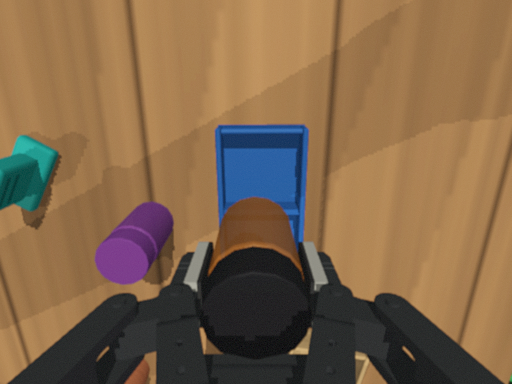

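Blue tray in view: rim from x=217 to 308 px, far edge at row 125, giving centre ≈(627,259). Lowering into the far bay at (627,296).

Emit:
send_rows(rows=[[[0.0095,0.0035,0,0,0,0,0.03],[0,0,0.03,0,0,0,0.03],[0,0,0.03,0,0,0,0.03],[0,0,0.02,0,0,0,0.03],[0,0,0.014,0,0,0,0.03],[0,0,0.01,0,0,0,0.03],[0,0,0,0,0,0,0.03],[0,0,0,0,0,0,0.03]]])

```text
t: 6.7
tool_pos: [628.2, 297.3, 49.1]
tool_rot: [3.141, -0.0, 1.57]
contact_force: [1.1, 0.2, -0.8]
opening: 0.501
finger_force: 36.2
```

Emit:
send_rows(rows=[[[0,0,0.005,0,0,0,0.03],[0,0,0.004,0,0,0,0.03],[0,0,0.001,0,0,0,0.03],[0,0,0,0,0,0,0.03],[0,0,0,0,0,0,0.03]]])

```text
t: 7.2
tool_pos: [627.7, 297.1, 38.6]
tool_rot: [3.141, -0.0, 1.57]
contact_force: [-1.0, 0.3, 0.9]
opening: 0.504
finger_force: 36.3
```

Emit:
send_rows(rows=[[[0,0,0,0,0,0,0.068],[0,0,0,0,0,0,0.068],[0,0,0,0,0,0,0.068],[0,0,0,0,0,0,0.068],[0,0,-0.02,0,0,0,0.068],[0,0,-0.04,0,0,0,0.068],[0,0,-0.04,0,0,0,0.068],[0,0,-0.04,0,0,0,0.068],[-0.031,-0.02,0,0,0,0,0.068],[-0.031,-0.02,0,0,0,0,0.068],[-0.031,-0.02,0,0,0,0,0.068],[-0.031,-0.02,0,0,0,0,0.068],[-0.031,-0.02,0,0,0,0,0.068],[-0.031,-0.02,0,0,0,0,0.068],[-0.031,-0.02,0,0,0,0,0.068],[-0.031,-0.02,0,0,0,0,0.068],[0,0,0,0,0,0,0.068],[0,0,0,0,0,0,0.068],[0,0,0,0,0,0,0.068]]])

```text
t: 9.1
tool_pos: [468.1, 50.2, 178.5]
tool_rot: [3.141, -0.001, 1.571]
contact_force: [-0.2, 0.6, -0.6]
opening: 0.798
finger_force: 0.0
```

Run:
```python
from h import *
o,c,im,h=shot("y1"); print(o["tool_pos"],o["tool_rot"],o["opening"])
for b in blobs(h,(22,120,90),(34,255,255),(180,100,340,260),100):
    u,r=cv2.minEnclosingCircle(b);print(u,r,cv2.boundingRect(b),ray(c,u,80))
w=blobs(h,(60,60,30),(95,255,255),(150,200,360,384),50)
for b in w: u,r=cv2.minEnclosingCircle(b);print("green",u,r,ray(c,u,89))
```

```text
[468.103  50.179 178.485] [ 3.141 -0.001  1.571] 0.7979415552640661
(257.49603271484375, 201.4429473876953) 26.674192428588867 (232, 175, 51, 54) [[470.177  43.504]]
green (270.49560546875, 285.4427185058594) 32.6306037902832 [[481.718 -31.504]]
green (274.0, 322.5) 22.27676773071289 [[485.591 -71.368]]
```

View pics/y1.png

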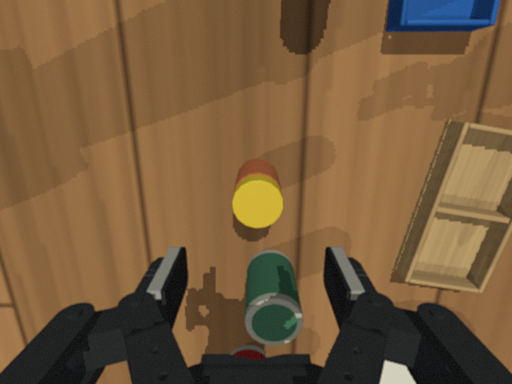

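The yellow cap is at (257,201), giving (470,43). The wooden tray's left rim runs from (450,121) to (395,283). Descending on yellow.

Emit:
send_rows(rows=[[[-0.0075,0.002,0.03,0,0,0,0.068],[0,0,0.03,0,0,0,0.068],[0,0,0.03,0,0,0,0.068],[0,0,0.03,0,0,0,0.068],[0,0,0.015,0,0,0,0.068],[0,0,0.01,0,0,0,0.068],[0,0,0,0,0,0,0.068],[0,0,0,0,0,0,0.068],[0,0,0,0,0,0,0.03],[0,0,0,0,0,0,0.03],[0,0,0,0,0,0,0.03],[0,0,0,0,0,0,0.03],[0,0,0,0,0,0,0.03],[0,0,0,0,0,0,0.03]]], newtons=35)

```text
t: 10.55
tool_pos: [470.0, 41.9, 34.4]
tool_rot: [3.14, -0.001, 1.57]
contact_force: [0.2, -1.3, 5.8]
opening: 0.501
finger_force: 35.1
```

Emit:
send_rows(rows=[[[0,0,-0.01,0,0,0,0.03],[0,0,-0.03,0,0,0,0.03],[0,0,-0.04,0,0,0,0.03],[0,0,-0.04,0,0,0,0.03],[0.0225,0.0197,0,0,0,0,0.03],[0.0225,0.0197,0,0,0,0,0.03],[0.0225,0.0197,0,0,0,0,0.03],[0.0225,0.0197,0,0,0,0,0.03],[0.0225,0.0197,0,0,0,0,0.03],[0.0225,0.0197,0,0,0,0,0.03],[0.0225,0.0197,0,0,0,0,0.03],[0.0225,0.0197,0,0,0,0,0.03],[0,0,0,0,0,0,0.03],[0,0,0,0,0,0,0.03],[0,0,0,0,0,0,0.03]]])

```text
t: 12.05
tool_pos: [626.6, 220.4, 153.7]
tool_rot: [-3.141, 0.001, 1.569]
contact_force: [-0.4, -0.4, -1.7]
opening: 0.5
finger_force: 36.3
```

Run:
```python
from h import *
o,c,im,h=shot("y2"); print(o["tool_pos"],o["tool_rot"],o["opening"])
```

```text
[626.59  220.351 153.706] [-3.141  0.001  1.569] 0.5001858516825777
```

View pics/y2.png

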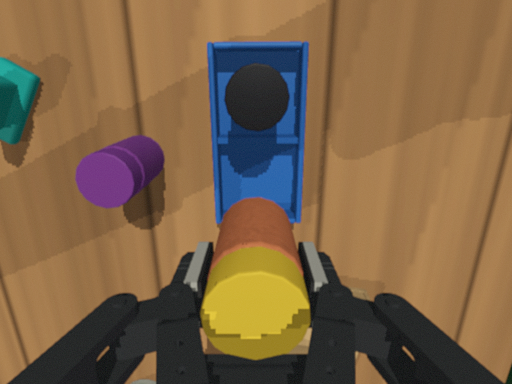

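Black stands centred in the far bay, cap at (257,97). Lowering yellow.

Emit:
send_rows(rows=[[[0.001,0.0005,0.03,0,0,0,0.03],[0,0,0.03,0,0,0,0.03],[0,0,0.02,0,0,0,0.03],[0,0,0.014,0,0,0,0.03],[0,0,0.01,0,0,0,0.03],[0,0,0.005,0,0,0,0.03],[0,0,0.003,0,0,0,0.03],[0,0,0.002,0,0,0,0.03],[0,0,0,0,0,0,0.03],[0,0,0,0,0,0,0.03]]])

```text
t: 13.1
tool_pos: [628.0, 222.7, 39.8]
tool_rot: [3.141, -0.0, 1.57]
contact_force: [0.1, 0.5, -1.3]
opening: 0.498
finger_force: 36.2
```

Emit:
send_rows(rows=[[[0,0,0,0,0,0,0.068],[0,0,0,0,0,0,0.068],[0,0,0,0,0,0,0.068],[0,0,0,0,0,0,0.068],[0,0,-0.02,0,0,0,0.068],[0,0,-0.04,0,0,0,0.068],[0,0,-0.045,0,0,0,0.068],[0,0,-0.045,0,0,0,0.078],[-0.033,-0.016,0,0,0,0,0.078],[-0.033,-0.016,0,0,0,0,0.078],[-0.033,-0.016,0,0,0,0,0.078],[-0.033,-0.016,0,0,0,0,0.078],[-0.033,-0.016,0,0,0,0,0.078],[-0.033,-0.016,0,0,0,0,0.078],[-0.033,-0.016,0,0,0,0,0.078],[-0.033,-0.016,0,0,0,0,0.078],[-0.033,-0.016,0,0,0,0,0.078],[0,0,0,0,0,0,0.078],[0,0,0,0,0,0,0.078],[0,0,0,0,0,0,0.078]]])

```text
t: 15.1
tool_pos: [483.9, -73.2, 189.4]
tool_rot: [3.141, -0.001, 1.571]
contact_force: [0.2, 0.5, 0.4]
opening: 0.915
finger_force: 0.0
```

Run:
```python
from h import *
o,c,im,h=shot("g1"); print(o["tool_pos"],o["tool_rot"],o["opening"])
b=np.vstack(blobs(h,(60,60,30),(95,255,255),(180,100,340,260),50));print("green disc (low half)",cv2.boundingRect(b))
m=cv2.inRange(h,(60,60,30),(95,255,255))[100:260,180:340]; 
for q in blobs(h,(60,60,30),(95,255,255),(180,100,340,260),50): u,r=cv2.minEnclosingCircle(q);print(u,r,ray(c,u,89))
for q in blobs(h,(0,180,60),(6,255,255),(180,220,340,384),50): u,r=cv2.minEnclosingCircle(q);print("red",u,r,ray(c,u,89))
```

```text
[483.917 -73.245 189.388] [ 3.141 -0.001  1.571] 0.9154436424094232
green disc (low half) (230, 143, 53, 72)
(256.65625, 191.0) 24.676620483398438 [[485.249 -71.476]]
(256.0, 168.5) 26.043333053588867 [[484.671 -52.441]]
red (232.83868408203125, 292.11322021484375) 31.188297271728516 [[ 463.529 -169.904]]
red (229.0, 328.0) 20.396177291870117 [[ 458.93  -210.928]]
```

View pics/g1.png

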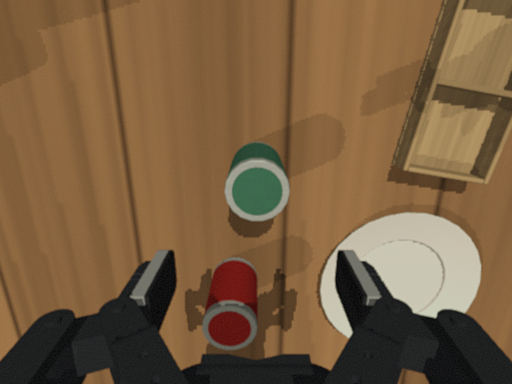

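The green lid is at (257,191), giving (485,-71.5). The wooden tray's near corners are at (405,168) and (487,183). Grasping the green can.

Emit:
send_rows(rows=[[[0.0017,0.0013,0.03,0,0,0,0.078],[0,0,0.03,0,0,0,0.078],[0,0,0.03,0,0,0,0.078],[0,0,0.03,0,0,0,0.078],[0,0,0.018,0,0,0,0.078],[0,0,0.012,0,0,0,0.078],[0,0,0,0,0,0,0.078],[0,0,0,0,0,0,0.078],[0,0,0,0,0,0,0.03],[0,0,0,0,0,0,0.03],[0,0,0,0,0,0,0.03],[0,0,0,0,0,0,0.03],[0,0,0,0,0,0,0.03],[0,0,0,0,0,0,0.03]]], newtons=45)

```text
t: 16.55
tool_pos: [485.2, -72.4, 40.2]
tool_rot: [3.14, -0.0, 1.57]
contact_force: [-1.0, 1.3, 7.1]
opening: 0.621
finger_force: 46.9
```

Run:
```python
from h import *
o=dict(tool_pos=np.array([483.917,-73.245,189.388]),tool_rot=np.array([3.141,-.001,1.571]));c=cam("wrist",o)
p=ray(c,[(405,168),(487,183),(438,85)],30);print(p)
o=dict(tool_pos=np.array([468.103,50.179,178.485]),tool_rot=np.array([3.141,-.001,1.571]));c=cam("wrist",o)
print(ray(c,[(450,121),(402,283),(480,291),(439,205),(507,222)],30))
im=cv2.imread("pics/g1.png");h=cv2.cvtColor(im,cv2.COLOR_BGR2HSV)
o=dict(tool_pos=np.array([483.917,-73.245,189.388]),tool_rot=np.array([3.141,-.001,1.571]));c=cam("wrist",o)
b=blobs(h,(0,0,150),(180,60,255),(315,205,490,330),300)[0]
# inner ring centre by eye
print("plate hull fit",cv2.fitEllipse(ray(c,[q for q in b[:,0] if q[0]>345 and q[1]<300],16).astype(np.float32)),"inner",ray(c,(402,276),5))
```

```text
[[633.569 -66.791]
 [719.219 -82.354]
 [651.705  11.535]]
[[646.725 103.718]
 [629.154 -70.077]
 [717.056 -80.407]
 [652.309  21.338]
 [725.292   2.828]]
plate hull fit ((675.68994140625, -178.9960479736328), (102.71480560302734, 167.10476684570312), 60.695091247558594) inner [[ 663.357 -208.569]]
```

Emit:
send_rows(rows=[[[0,0,-0.01,0,0,0,0.03],[0,0,-0.03,0,0,0,0.03],[0,0,-0.035,0,0,5,0.03],[0,0,-0.035,0,0,5,0.03],[0.02,0.0236,0,0,0,0,0.03],[0.02,0.0236,0,0,0,0,0.03],[0.02,0.0236,0,0,0,0,0.03],[0.02,0.0236,0,0,0,0,0.03],[0.02,0.0236,0,0,0,0,0.03],[0.02,0.0236,0,0,0,0,0.03],[0.02,0.0236,0,0,0,0,0.03],[0.02,0.0236,0,0,0,0,0.03],[0,0,0,0,0,0,0.03],[0,0,0,0,0,0,0.03],[0,0,0,0,0,0,0.03]]])

```text
t: 18.05
tool_pos: [697.6, 51.0, 149.5]
tool_rot: [-3.141, 0.001, 1.394]
contact_force: [-0.4, -0.1, -2.2]
opening: 0.626
finger_force: 48.4
```

Run:
```python
from h import *
o,c,im,h=shot("g2"); print(o["tool_pos"],o["tool_rot"],o["opening"])
```

```text
[697.606  51.019 149.474] [-3.141  0.001  1.394] 0.6262549013899601
```

View pics/g2.png

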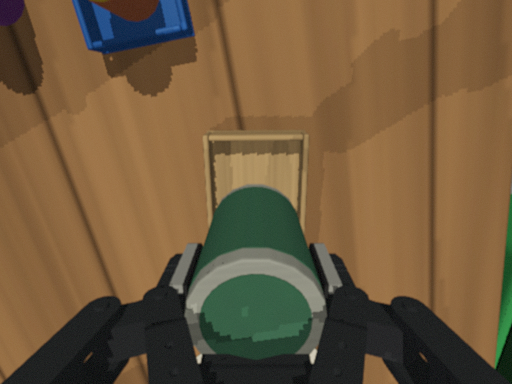

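The wooden tray is aligned with the gripper: rim edges at 204 and 308 px, so centred on 256. Lowering.

Emit:
send_rows(rows=[[[0.0015,0.001,0.03,0,0,0,0.03],[0,0,0.03,0,0,0,0.03],[0,0,0.02,0,0,0,0.03],[0,0,0.008,0,0,0,0.03],[0,0,0.006,0,0,0,0.03],[0,0,0.005,0,0,0,0.03],[0,0,0.003,0,0,0,0.03],[0,0,0.0015,0,0,0,0.03],[0,0,0,0,0,0,0.03],[0,0,0,0,0,0,0.03]]])

```text
t: 19.1
tool_pos: [700.0, 53.3, 46.3]
tool_rot: [3.141, -0.0, 1.395]
contact_force: [0.1, -0.5, -1.0]
opening: 0.624
finger_force: 48.4
```

Emit:
send_rows(rows=[[[0,0,0.0008,0,0,0,0.03],[0,0,0,0,0,0,0.078],[0,0,0,0,0,0,0.078],[0,0,0,0,0,0,0.078],[0,0,-0.02,0,0,0,0.078],[0,0,-0.04,0,0,0,0.078],[0,0,-0.04,0,0,0,0.078],[0,0,-0.04,0,0,0,0.078],[-0.0302,-0.0192,0,0,0,0,0.078],[-0.0302,-0.0192,0,0,0,0,0.078],[-0.0302,-0.0192,0,0,0,0,0.078],[-0.0302,-0.0192,0,0,0,0,0.078],[-0.0302,-0.0192,0,0,0,0,0.078],[-0.0302,-0.0192,0,0,0,0,0.078],[-0.0302,-0.0192,0,0,0,0,0.078],[-0.0302,-0.0192,0,0,0,0,0.078],[-0.0302,-0.0192,0,0,0,0,0.078],[-0.0302,-0.0192,0,0,0,0,0.078],[0,0,0,0,0,0,0.078],[0,0,0,0,0,0,0.078]]])

```text
t: 21.1
tool_pos: [457.7, -211.2, 185.5]
tool_rot: [3.141, -0.0, 1.393]
contact_force: [0.3, 0.8, 0.8]
opening: 0.912
finger_force: 0.0
```

Run:
```python
from h import *
o,c,im,h=shot("r1"); print(o["tool_pos"],o["tool_rot"],o["opening"])
for q in blobs(h,(0,180,60),(6,255,255),(180,100,340,260),50): u,r=cv2.minEnclosingCircle(q);print("red",u,r,cv2.boundingRect(q),ray(c,u,89))
# plate: outer edge
for q in blobs(h,(0,0,150),(180,60,255),(330,20,512,384),1500):
    print(cv2.boundingRect(q),cv2.contourArea(q)); p=ray(c,cv2.convexHull(q)[:,0],16).astype(np.float32);print(cv2.minEnclosingCircle(p),cv2.fitEllipse(p))
```

```text
[ 457.713 -211.161  185.498] [ 3.141 -0.     1.393] 0.9122457607909764
red (256.8125, 194.5) 24.439517974853516 (233, 172, 49, 46) [[ 459.135 -211.374]]
red (256.0, 172.0) 27.018611907958984 (229, 145, 55, 29) [[ 461.788 -192.677]]
(356, 37, 156, 190) 24103.5
((656.1397705078125, -214.5342559814453), 94.57792663574219) ((656.14501953125, -214.5255584716797), (188.3848876953125, 188.8274688720703), 58.838985443115234)
```

Emit:
send_rows(rows=[[[0,0.0014,0.03,0,0,0,0.078],[0,0,0.03,0,0,0,0.078],[0,0,0.03,0,0,0,0.078],[0,0,0.03,0,0,0,0.078],[0,0,0.015,0,0,0,0.078],[0,0,0.0105,0,0,0,0.078],[0,0,0,0,0,0,0.078],[0,0,0,0,0,0,0.078],[0,0,0,0,0,0,0.03],[0,0,0,0,0,0,0.03],[0,0,0,0,0,0,0.03],[0,0,0,0,0,0,0.03],[0,0,0,0,0,0,0.03],[0,0,0,0,0,0,0.03]]], newtons=45)

```text
t: 22.55
tool_pos: [459.9, -210.9, 40.6]
tool_rot: [3.14, 0.0, 1.395]
contact_force: [-0.6, 0.8, 5.8]
opening: 0.619
finger_force: 46.4
```

Emit:
send_rows(rows=[[[0,0,-0.01,0,0,0,0.03],[0,0,-0.03,0,0,0,0.03],[0,0,-0.035,0,0,0,0.03],[0,0,-0.04,0,0,0,0.03],[0.027,0.0237,0,0,0,0,0.03],[0.027,0.0237,0,0,0,0,0.03],[0.027,0.0237,0,0,0,0,0.03],[0.027,0.0237,0,0,0,0,0.03],[0.027,0.0237,0,0,0,0,0.03],[0.027,0.0237,0,0,0,0,0.03],[0.027,0.0237,0,0,0,0,0.03],[0.027,0.0237,0,0,0,0,0.03],[0,0,0,0,0,0,0.03],[0,0,0,0,0,0,0.03],[0,0,0,0,0,0,0.03]]])

```text
t: 24.05
tool_pos: [682.8, -32.4, 154.7]
tool_rot: [-3.141, 0.001, 1.394]
contact_force: [-0.1, -1.0, -2.7]
opening: 0.624
finger_force: 48.7
```

Run:
```python
from h import *
o,c,im,h=shot("r2"); print(o["tool_pos"],o["tool_rot"],o["opening"])
```

```text
[682.782 -32.421 154.733] [-3.141  0.001  1.394] 0.624165374085972
```

View pics/r2.png

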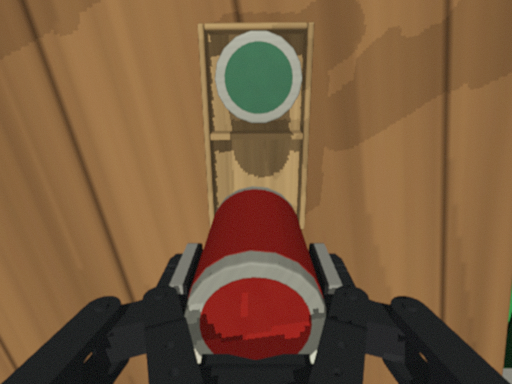

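Green stands centred in the far bay at (259,76). Lowering red into the near bay.

Emit:
send_rows(rows=[[[0.0015,0.0008,0.03,0,0,0,0.03],[0,0,0.03,0,0,0,0.03],[0,0,0.023,0,0,0,0.03],[0,0,0.01,0,0,0,0.03],[0,0,0.007,0,0,0,0.03],[0,0,0.005,0,0,0,0.03],[0,0,0.003,0,0,0,0.03],[0,0,0.001,0,0,0,0.03],[0,0,0,0,0,0,0.03],[0,0,0,0,0,0,0.03]]])

```text
t: 25.1
tool_pos: [685.1, -29.9, 46.1]
tool_rot: [3.141, -0.0, 1.395]
contact_force: [0.1, 0.0, -2.5]
opening: 0.623
finger_force: 48.7
```

Emit:
send_rows(rows=[[[0,0,0.0005,0,0,0,0.078],[0,0,0,0,0,0,0.078],[0,0,0,0,0,0,0.078],[0,0,-0.02,0,0,0,0.078],[0,0,-0.04,0,0,0,0.078],[0,0,-0.04,0,0,6.7,0.078],[0,0,-0.03,0,0,6.7,0.078],[0,0,0,0,0,6.7,0.06],[0.0124,-0.0367,0,0,0,0,0.05],[0.0124,-0.0367,0,0,0,0,0.05],[0.0124,-0.0367,0,0,0,0,0.05],[0.0124,-0.0367,0,0,0,0,0.05],[0.0124,-0.0367,0,0,0,0,0.05],[0.0124,-0.0367,0,0,0,0,0.05],[0.0124,-0.0367,0,0,0,0,0.05],[0.0124,-0.0367,0,0,0,0,0.05],[0.0124,-0.0367,0,0,0,0,0.05],[0.0124,-0.0367,0,0,0,0,0.05],[0.0124,-0.0367,0,0,0,0,0.05]]])

```text
t: 27.0
tool_pos: [403.3, 292.1, 175.4]
tool_rot: [3.141, -0.001, 1.044]
contact_force: [0.5, 0.4, 0.7]
opening: 0.59
finger_force: 0.0
```

Emit:
send_rows(rows=[[[0,0,0,0,0,0,0.05],[0,0,0,0,0,0,0.05]]])

```text
t: 27.2
tool_pos: [403.9, 291.7, 175.3]
tool_rot: [3.141, -0.001, 1.047]
contact_force: [0.7, -0.0, 0.6]
opening: 0.586
finger_force: 0.0
```

Run:
```python
from h import *
o,c,im,h=shot("l3"); print(o["tool_pos"],o["tool_rot"],o["opening"])
b=blobs(h,(80,120,40),(98,255,255),(170,110,340,290))[0]; print(cv2.boundingRect(b))
for z in(0,12): print(z,cv2.minAreaRect(ray(c,b[:,0],z).astype(np.float32)))
```

```text
[403.864 291.652 175.258] [ 3.141 -0.001  1.047] 0.5863985822830544
(240, 139, 35, 71)
0 ((402.4378356933594, 285.9221496582031), (76.84252166748047, 35.701725006103516), 59.45887756347656)
12 ((404.05047607421875, 288.849853515625), (73.93911743164062, 34.35279846191406), 59.458900451660156)
```

View pics/l3.png

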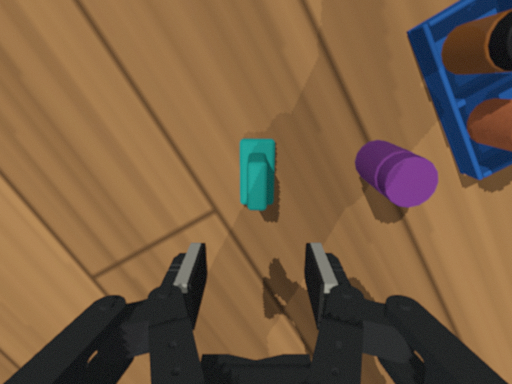

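The lifter sits vertical and centred in the tool view at (257,174), and the grip is aligned with its fin. Descending.

Emit:
send_rows(rows=[[[0,0.001,0.03,0,0,0,0.05],[0,0,0.035,0,0,0,0.05],[0,0,0.035,0,0,0,0.05],[0,0,0.03,0,0,0,0.05],[0,0,0.015,0,0,0,0.05],[0,0,0.008,0,0,0,0.05],[0,0,0,0,0,0,0.05],[0,0,0,0,0,0,0.05],[0,0,0,0,0,0,0.005],[0,0,0,0,0,0,0.005],[0,0,0,0,0,0,0.005],[0,0,0,0,0,0,0.005],[0,0,0,0,0,0,0.005],[0,0,0,0,0,0,0.005]]], newtons=35)

```text
t: 28.65
tool_pos: [405.6, 290.8, 22.8]
tool_rot: [3.141, -0.002, 1.045]
contact_force: [-0.6, -0.2, 6.9]
opening: 0.203
finger_force: 35.8
```

Emit:
send_rows(rows=[[[0,0,-0.01,0,0,0,0.005],[0,0,-0.04,0,0,0,0.005],[0,0,-0.045,0,0,0,0.005],[0,0,-0.045,0,0,0,0.005],[-0.0223,0.0336,0,0,0,0,0.005],[-0.0223,0.0336,0,0,0,0,0.005],[-0.0223,0.0336,0,0,0,0,0.005],[-0.0223,0.0336,0,0,0,0,0.005],[-0.0223,0.0336,0,0,0,0,0.005],[-0.0223,0.0336,0,0,0,0,0.005],[-0.0223,0.0336,0,0,0,0,0.005],[-0.0223,0.0336,0,0,0,0,0.005],[-0.0223,0.0336,0,0,0,0,0.005],[-0.0223,0.0336,0,0,0,0,0.005],[-0.0223,0.0336,0,0,0,0,0.005],[-0.0223,0.0336,0,0,0,0,0.005],[-0.0223,0.0336,0,0,0,0,0.005],[-0.0223,0.0336,0,0,0,0,0.005]]])

```text
t: 30.45
tool_pos: [655.2, -217.1, 162.6]
tool_rot: [-3.141, 0.0, 1.045]
contact_force: [0.1, 0.1, -0.8]
opening: 0.206
finger_force: 34.9
```

Emit:
send_rows(rows=[[[0,0,0,0,0,0,0.005],[0,0,0,0,0,0,0.005]]])

```text
t: 30.65
tool_pos: [654.4, -216.9, 162.0]
tool_rot: [-3.141, 0.001, 1.042]
contact_force: [-0.5, 1.0, -0.8]
opening: 0.206
finger_force: 34.8
```

Emit:
send_rows(rows=[[[0.002,0,0.03,0,0,0,0.005],[0,0,0.035,0,0,0,0.005],[0,0,0.03,0,0,0,0.005],[0,0,0.02,0,0,0,0.005],[0,0,0.01,0,0,0,0.005],[0,0,0.005,0,0,0,0.005],[0,0,0.003,0,0,0,0.005],[0,0,0.001,0,0,0,0.005],[0,0,0,0,0,0,0.005],[0,0,0,0,0,0,0.005]]])

```text
t: 31.65
tool_pos: [656.4, -214.3, 28.8]
tool_rot: [3.14, -0.0, 1.044]
contact_force: [-1.0, 0.3, -1.0]
opening: 0.204
finger_force: 34.8
```

Emit:
send_rows(rows=[[[0,0,0.0008,0,0,0,0.005],[0,0,0,0,0,0,0.005],[0,0,0,0,0,0,0.05],[0,0,0,0,0,0,0.05],[0,0,0,0,0,0,0.05],[0,0,0,0,0,0,0.05],[0,0,-0.02,0,0,0,0.05],[0,0,-0.04,0,0,0,0.05],[0,0,-0.045,0,0,0,0.05],[0,0,-0.045,0,0,0,0.05],[0,-0.045,0,0,0,0,0.05],[0,-0.045,0,0,0,0,0.05],[0,-0.045,0,0,0,0,0.05],[0,-0.045,0,0,0,0,0.05],[0,0,0,0,0,0,0.05],[0,0,0,0,0,0,0.05]]])

```text
t: 33.25
tool_pos: [500.2, -123.1, 177.8]
tool_rot: [3.141, -0.001, 1.045]
contact_force: [1.5, -0.4, 0.4]
opening: 0.589
finger_force: 0.0
```

Run:
```python
from h import *
a=ctrl.grab_frame("top")[:,:,::-1];b=ctrl.grab_frame("side")[:,:,::-1]
cv2.imwrite("pics/fin.png",np.vstack([cv2.resize(a[60:320,80:460],(800,320)),cv2.resize(b[100:300,150:420],(800,280))]) )
a0=cv2.imread("pics/top0.png"); d=cv2.absdiff(a,a0).max(2)
print("crock/opener change px",(d[120:300,350:460]>40).sum())
```

```text
crock/opener change px 2263
```

View pics/fin.png

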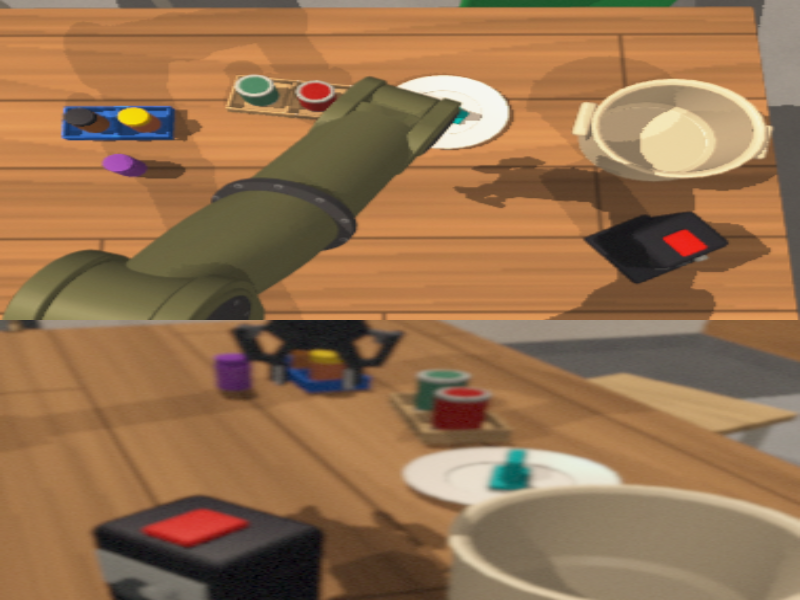

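Everything is in place: both jars are upright in the blue tray, both cans in the wooden tray, and the lifter stands on the plate. The crock and opener look unmoved; the pixel change near them is the arm's shadow. Handing in.

```bash
python3 -c "
from cell import ctrl
print(ctrl.sign_off())"
```

```text
the job is handed in; nothing more can be done
None
```

I handed the job in after about 33 s of robot time: both cans stand in the wooden tray, both jars in the blue tray and the lifter on the plate, all released, with the crock and opener looking unmoved in the last pictures; the sign-off gave no verdict.

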